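# Clamp a trim tile in the ratchet bench clamp

## Task

Lay the blue trim tile flat on the clamp's wooden bed, lengthways between the pressure pad and the blue end block, and let go of it. Then take the red lever's black handle and pump it in full strokes between its two stops, so that the ratchet brings the pad up, pushes tile and end block back until the block holds, and clamps the tile firmly: stop once a stroke has become clearly stiff, about 7 N at the handle, before the tile is overloaded, and let go. Do not force the lever against its stops, move the pad only by the lever, and leave the spare tile and the tools where they are.

Things in the scene. Friction and masses are not known exactly. Their poses are not given: they have to be found in the camera images.
- clamp: Green ratchet clamp fixed to the bench. Base plate 90 mm wide (x), 430 mm long (y, from -290 to +140 mm), 12 mm thick. Origin: on the bench under the bed's middle line, 62 mm from its end at the pad. +y points from the pad to the end block, +x to the side where the lever stands out, z up.
- bed (a point): Top of the clamp's wooden bed, on which the tile is laid, above the clamp's origin. The bed is 40 mm wide (clamp x), 190 mm long (clamp y, -62 to +128 mm), 25 mm above the bench. The tile overhangs its sides, so fingers can reach round it.
- fence: Blue end block on the bed, 64 x 30 mm, top 56 mm above the bench, that the tile is pressed against. Origin: bottom middle of the face towards the tile, 25 mm above the bench; the face looks to the clamp's -y. When pushed it first slides back with slight drag (about 4 N), 0 to 16 mm, until it meets a hidden pin and holds hard; how far can only be felt.
- pad: Black spring-loaded pressure pad, 36 mm wide, 20 mm high, on the nose of the toothed ram. Origin: middle of the face that presses on the tile, 36 mm above the bench, looking to the clamp's +y. At the start 139 to 171 mm from the end block. The ram gains 6 mm each click and cannot go back; once the end block holds, each click adds about 14 N of squeeze.
- tile: The blue glazed trim tile, box of 50 (x) x 130 (y, long) x 22 mm (z), about 0.33 kg, loose, lying flat on the bench. Origin: centre of its underside. Well clamped it is squeezed with 22 to 54 N; over 80 N cracks it.
- lever: Red flat lever turning about an upright pin; arm top 55 mm above the bench. Origin: on the pin axis at bench height; its x axis points along the arm to the handle. It swings about 0.4 rad (52 mm at the handle) in all between two stops, roughly symmetric about the clamp's x, and stays where it is left.
- stops: Two upright yellow posts, 10 mm in diameter, top 57 mm above the bench, that the lever arm meets at the ends of its swing, 95 mm from the pin axis, on a green foot plate. Origin: on the pin axis at bench height. They are hard: more than 45 N of the lever on a post (33 N of push at the handle beyond what the stroke takes) damages it.
- pin (a point): Top of the lever's pin (clamp x +50, y -200 mm). Drive stroke: handle towards the clamp's -y up to the stop; return stroke: towards +y up to the other stop, where the pawl drops behind the next tooth. Only strokes coming within about 5 mm (at the handle) of both stops click one tooth on; feel for them: under load an arm lags its command by some mm.
- grip (a point): Where to hold the lever: on the axis of its upright round black handle, 24 mm in diameter, 55 to 110 mm above the bench; this point is 85 mm up and 130 mm from the pin axis. A drive stroke takes 1 to 4 N here until the end block holds, then about 3 N more each click; a full stroke that took 6 to 10 N just before meeting the stop means well clamped.
- spare_tile: bystander: terracotta-red tile of the same 130 x 50 x 22 mm size, lying flat; origin centre of underside
- screwdriver: bystander: orange-handled screwdriver
- green_driver: bystander: green-handled screwdriver
- pliers: bystander: red-handled tile pliers
- trowel: bystander: notched steel trowel, 110 x 240 mm blade
- scraper: bystander: yellow block scraper
- jar: bystander: amber jar with white lid, 64 mm diameter
Not all that is in view belongs to the job. Several things have the shape of the tile; the one meant has the colours described above.

How it is judged:
On the way, in this order (a step that is already met when the one before it is completed fails the run):
1. the blue tile lies flat and lengthways on the bed between pad and end block, let go (x of tile in the frame of clamp between -0.016 and 0.016 m and z of tile in the frame of clamp between 0.021 and 0.029 m and y of tile in the frame of clamp between -0.02 and 0.045 m and angle between tile's own z axis and vertical below 0.06 rad and angle between the y axis of tile and the y axis of clamp, either way round below 0.12 rad and contact force between the fingers and tile below 0.2 N), for 0.2 s.
2. the pad squeezes the tile with more than 22 N (contact force between pad and tile above 22 N), for 0.2 s.
At the end, for the whole second after the job is handed in: The blue tile lies flat on the bed (within 16 mm of its middle line and 0.12 rad of lengthways), squeezed between pad and end block with 22 to 54 N at the pad and over 15 N at the end block, at rest (x of tile in the frame of clamp between -0.016 and 0.016 m and z of tile in the frame of clamp between 0.021 and 0.029 m and y of tile in the frame of clamp between -0.02 and 0.045 m and angle between tile's own z axis and vertical below 0.06 rad and angle between the y axis of tile and the y axis of clamp, either way round below 0.12 rad and contact force between pad and tile between 22 and 54 N and contact force between fence and tile above 15 N and linear speed of tile below 0.01 m/s); the robot touches nothing.
It fails at once if the tile is squeezed with more than 80 N (cracked) (contact force between pad and tile above 80 N).
It fails at once if the lever is forced against a stop with more than 45 N (contact force between lever and stops above 45 N).
It fails at once if the pad is pushed by hand with more than 5 N instead of by the lever (contact force between the fingers and pad above 5 N).
It fails at once if the spare tile or a tool is moved more than 20 mm (distance of any of spare_tile, screwdriver, green_driver, pliers, trowel, scraper, jar from where it was at the start of the episode above 0.02 m).
It also fails if it takes over 72 s, if anything falls off the work surface, if the arm or the gripper's body presses on something with over 40 N, if the wrist force passes 120 N, or if a joint passes its speed limit or range.

## Robot

A 6-joint arm with a two-finger parallel gripper is mounted at the origin on the work surface. World frame = base frame: x ahead of the robot, y to its left, z up, the work surface at z = 0. Lengths are in m, angles in rad, forces in N, time in s.
With the tool pointing down it reaches from about 0.375 to 0.975 m from the base axis. Payload 3.8 kg.
Tool frame: the origin (TCP) lies midway between the tips of the shut fingers; the grasp point (between the pads) lies 19 mm behind it; z points along the fingers, y is the line along which they close (so a half turn about z gives the same grasp; the last joint's range is limited). The gripper opens to 88 mm and grips with 3 to 60 N. Pads are 18 mm wide; open, the fingers measure 123 mm over their backs; the gripper's body (75 mm by 187 mm) begins 45 mm behind the grasp point.
Start: joints at [-0.037, 0.264, 1.604, -0, 1.274, -0.037], TCP at [0.675, -0, 0.239] pointing down, gripper open.
Joint ranges: [-2.63, 2.63], [-0.94, 2.18], [0.31, 2.57], [-1.31, 4.45], [0, 2.66], [-2.55, 2.55]. Speed limits (rad/s): [2.57, 2.57, 3.14, 3.14, 3.14, 3.14].

## Interface

Orientations are given as a unit quaternion [w, x, y, z].
In Python, from bench import robot, grab_frame, nets gives the robot as it stands. Calls block until the motion is done:
- robot.move_to(position, orientation): joint-space move of the TCP to a pose.
- robot.servo_line(position, rot=None, speed=0.15, force_limit=None): straight line of the TCP; rot=None keeps the orientation; speed is the mean speed in m/s. With force_limit (N) it stops when the force on the tool has changed by that much, and returns True; else False.
- robot.move_joints(angles): joint-space move.
- robot.command_gripper(opening, grasp_force=None): finger opening in m; grasp_force is the grip in N (None keeps the last); returns when the fingers have stopped.
- robot.wait(seconds).
- robot.inverse_kinematics(position, orientation): joint angles nearest the present ones, or None.
- grab_frame(name): name is "scene" or "side" or "wrist"; returns a dict with "img" (384x512x3 uint8, red, green, blue), "fx", "fy", "cx", "cy" (pixels), "rvec" (rotation vector, rad) and "tvec" (3), from world to camera coordinates, as OpenCV has them. Camera axes: x right, y down, z forward; pixel columns grow to the right and rows downward; lengths in m; the calibration is good to about 2 mm. A picture is of the moment at which its call begins. There is no depth.
A pose or a line that the arm cannot do raises robot.Unreachable and nothing moves.
- robot.job_done(): hands the job in; it is judged then, once.
Trained networks look in a picture, given as the dict that the camera call returned (one of the last four; its "shot" number tells which), for a name from the list of things; names that differ only in an ending like _2 or _b are one class to them, and where a whole thing is asked for, a point or a joint stands for the part that bears it (a point fixed in the world has none). Each returns a list of dicts, best first, with "confidence" (0 to 1); they miss things now and then, are a little off and sometimes report something else, mostly with a low value. They report only what shows in the picture. A call takes as long as a camera call. They do not tell look-alikes from the thing itself.
- nets.recognise(label, picture): "box" ([left, top, right, bottom] in pixels, round what is visible of it).
Readings, each from a call of its own:
- robot.get_t(): time.
- robot.get_q(): joint angles.
- robot.get_dq(): joint speeds.
- robot.get_tau(): joint torques, N m.
- robot.get_tcp_pos(): TCP position.
- robot.get_eef_rot(): TCP orientation.
- robot.get_ft_force(): force on the tool from outside, world axes, zero at the start.
- robot.get_moment(): the same for the moment, N m.
- robot.get_gripper_width(): finger opening in m.
- robot.get_finger_force(): force on a finger pad.
Only numpy, scipy, OpenCV 4.12 (cv2) and the standard library are available. Lean on these libraries where they do the work, as an engineer would, in place of code of your own. Each camera call takes 0.05 s, during which the arm holds its last target. There are 200 camera calls.

## Working session

There is one attempt and no reset: what is moved stays moved. The work goes in short steps, each a Python script; the robot and the scene stay as the last script left them, time stands still between calls to the robot, and variables do not carry over. Pictures are saved under pics/ and viewed, at most 10 in all, crops included, and the job is handed in when it is done.

```bash
mkdir -p pics; ls
cat > h.py <<'E'
import numpy as np, cv2
from bench import robot, grab_frame, nets
def ray(f,u,v):
    R,_=cv2.Rodrigues(np.array(f["rvec"],float)); t=np.array(f["tvec"],float).ravel()
    d=R.T@np.array([(u-f["cx"])/f["fx"],(v-f["cy"])/f["fy"],1]); return -R.T@t,d
def onz(f,u,v,z):
    o,d=ray(f,u,v); return o+d*(z-o[2])/d[2]
def proj(f,p):
    R,_=cv2.Rodrigues(np.array(f["rvec"],float)); q=R@np.array(p,float)+np.array(f["tvec"],float).ravel()
    return np.array([f["fx"]*q[0]/q[2]+f["cx"],f["fy"]*q[1]/q[2]+f["cy"]])
def save(f,n): cv2.imwrite("pics/"+n,cv2.cvtColor(f["img"],cv2.COLOR_RGB2BGR))
E
python3 - <<'E'
from h import *
import pickle
fs={}
for c in("scene","side"):
    f=grab_frame(c); fs[c]=f; save(f,c+".png")
    print(c,ray(f,256,192))
    for l in("tile","fence","pad","lever","stops","clamp","spare_tile","grip","pin"):
        print(l,[(np.round(d["box"]).astype(int).tolist(),round(d["confidence"],2)) for d in nets.recognise(l,f)[:3]])
pickle.dump(fs,open("fs.pkl","wb"))
E
```

```text
pics
scene (array([ 1.10346444, -0.39801182,  1.13924316]), array([-0.444547  ,  0.31922978, -0.83716668]))
tile [([106, 246, 156, 296], 0.78), ([128, 163, 168, 200], 0.58)]
fence [([307, 150, 319, 168], 0.39)]
pad [([247, 174, 266, 181], 0.57)]
lever [([222, 200, 269, 245], 0.66)]
stops [([221, 208, 261, 253], 0.58)]
clamp [([188, 143, 326, 251], 0.9)]
spare_tile [([313, 182, 357, 228], 0.76)]
grip [([225, 197, 270, 246], 0.97), ([312, 182, 357, 226], 0.62)]
pin [([224, 196, 272, 244], 0.93)]
side (array([ 0.27115373, -0.85882174,  0.88631011]), array([ 0.23646933,  0.72289288, -0.64929145]))
tile [([263, 322, 327, 384], 0.7), ([135, 287, 198, 338], 0.7)]
fence [([197, 155, 224, 176], 0.54)]
pad [([220, 200, 230, 212], 0.42), ([259, 212, 303, 257], 0.27)]
lever [([242, 194, 307, 240], 0.63), ([319, 204, 398, 214], 0.3)]
stops [([258, 210, 303, 255], 0.63)]
clamp [([194, 165, 310, 279], 0.75), ([239, 196, 309, 240], 0.32)]
spare_tile [([256, 158, 293, 186], 0.98)]
grip [([240, 193, 307, 240], 0.69)]
pin [([241, 196, 312, 238], 0.76)]
```

Run:
```python
import cv2
a=cv2.imread("pics/scene.png");b=cv2.imread("pics/side.png")
cv2.imwrite("pics/s2.png",cv2.resize(a[100:340,70:390],(800,600),interpolation=cv2.INTER_CUBIC))
cv2.imwrite("pics/d2.png",cv2.resize(b[144:384,120:440],(800,600),interpolation=cv2.INTER_CUBIC))
```

```text
(no output)
```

View pics/s2.png

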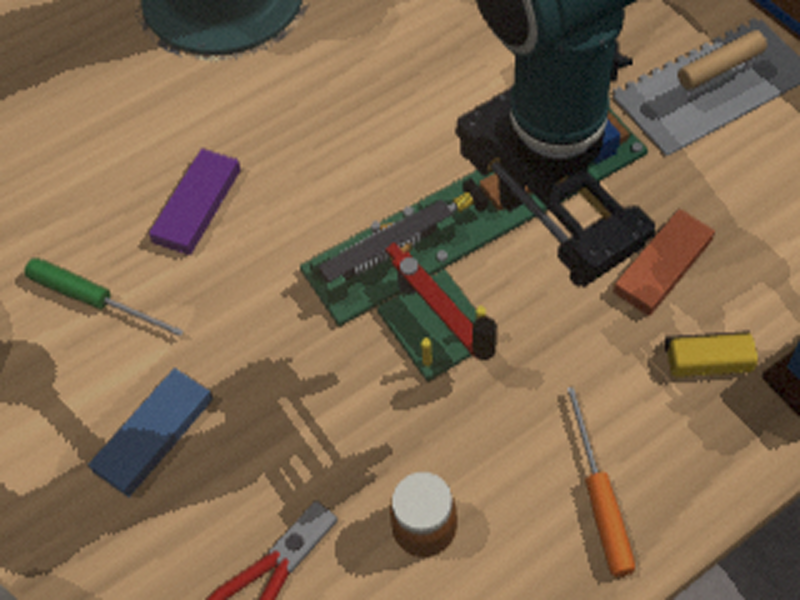

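View pics/d2.png

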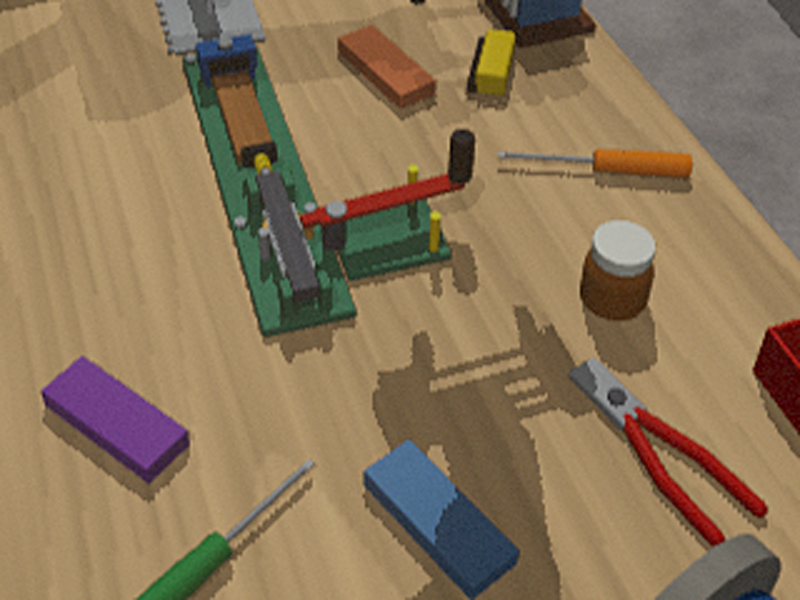

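The blue tile is at scene px (130,272) and side px (297,351). Its look-alikes are the purple tile at scene (148,180) and the terracotta spare at scene (335,204). Only the first is blue, and the enlarged crops confirm it. The pad is nearer the camera in the side view (side ≈ 225,206), and the end block is at side ≈ (211,165). I'll fit poses next.

```bash
cat >> h.py <<'E'
from scipy.optimize import minimize, least_squares
def blue_mask(f,lo=(100,90,40),hi=(118,255,255)):
    return cv2.inRange(cv2.cvtColor(f["img"],cv2.COLOR_RGB2HSV),lo,hi)
def comp(m,u,v):
    n,l=cv2.connectedComponents(cv2.morphologyEx(m,cv2.MORPH_CLOSE,np.ones((3,3)))); k=l[int(v),int(u)]; return (l==k)&(k>0)
def T(p,xyz):
    c,s=np.cos(p[2]),np.sin(p[2]); x,y,z=xyz; return np.array([p[0]+c*x-s*y,p[1]+s*x+c*y,z])
def fit_tile(fm,p0,z=0.0):
    S=4
    def cost(p):
        e=0
        for f,m in fm:
            h=cv2.convexHull(np.array([proj(f,T(p,(a*.025,b*.065,z+c))) for a in(-1,1) for b in(-1,1) for c in(0,.022)],np.float32))
            im=np.zeros((384*S,512*S),np.uint8); cv2.fillConvexPoly(im,np.round(h*S*16+(S/2-.5)*16).astype(int),1,shift=4)
            a=cv2.resize(im.astype(np.float32),(512,384),interpolation=cv2.INTER_AREA); e+=np.abs(a-m).sum()/m.sum()
        return e
    r=minimize(cost,p0,method="Nelder-Mead",options=dict(initial_simplex=np.array(p0)+np.vstack([np.zeros(3),np.diag([.012,.012,.15])]),xatol=1e-4,fatol=1e-4))
    return r.x,r.fun
E
python3 - <<'E'
from h import *
import pickle
fs=pickle.load(open("fs.pkl","rb")); S,D=fs["scene"],fs["side"]
ms=comp(blue_mask(S),130,272); md=comp(blue_mask(D),297,351)
print(ms.sum(),md.sum())
c=onz(S,*np.argwhere(ms).mean(0)[::-1],.015); print(c, onz(D,*np.argwhere(md).mean(0)[::-1],.015))
for y in(0,.8,1.6,2.4): print(fit_tile([(S,ms),(D,md)],[c[0],c[1],y]))
s=lambda u,v:(S,70+u/2.5,100+v/2.5); d=lambda u,v:(D,120+u/2.5,144+v/2.5)
P=[(s(303,268),(-.045,-.29,.012)),(s(338,325),(.045,-.29,0)),(s(648,150),(.045,.14,.012)),
(d(262,323),(-.045,-.29,.012)),(d(355,304),(.045,-.29,.012)),(d(185,60),(-.045,.14,.012)),
(s(409,262),(.05,-.2,.06)),(d(336,207),(.05,-.2,.06))]
def res(p): return np.concatenate([proj(a[0],T(p,x))-a[1:] for a,x in P])
a=onz(D,*d(336,207)[1:],.06); 
for y0 in(0,1.5,-1.5,3):
    r=least_squares(res,[a[0],a[1],y0]); print(r.x,r.cost)
    if r.cost<60: best=r
p=best.x; print(np.round(best.fun.reshape(-1,2),1))
h1,h2=onz(S,*s(484,318)[1:],.11),onz(D,*d(462,133)[1:],.11); print("handle",h1,h2)
L=T(p,(.05,-.2,0)); print("pin",L); 
for h in(h1,h2): q=h-L; print(np.hypot(*q[:2]),np.arctan2(q[1],q[0])-p[2])
for q in((s(427,342)),s(481,310),d(413,168),d(435,214)):
    w=onz(*q,.057)-L; print("stop",np.hypot(*w[:2]),np.arctan2(w[1],w[0])-p[2])
for n,q in(("pad",d(258,150)),("fence",d(228,78))): w=onz(*q,.046 if n=="pad" else .025)-[p[0],p[1],0]; cc,ss=np.cos(p[2]),np.sin(p[2]); print(n,cc*w[0]+ss*w[1],-ss*w[0]+cc*w[1])
E
```

```text
675 1714
[ 0.50687366 -0.36651184  0.015     ] [ 0.50944124 -0.37419322  0.015     ]
(array([ 0.50925451, -0.36869092,  0.36151967]), np.float64(0.8112502160853969))
(array([ 0.50871028, -0.36920959,  0.32641035]), np.float64(0.820163738709538))
(array([ 0.50918365, -0.3689287 ,  0.31458879]), np.float64(0.8095839275681749))
(array([ 0.50959421, -0.36934984,  3.46599756]), np.float64(0.8160904209343534))
[ 0.49044293  0.14471993 -0.05674696] 15.201869753043082
[ 0.49044293  0.14471993 -0.05674696] 15.201869753043107
[ 0.49044293  0.14471993 -0.05674696] 15.20186975304307
[ 0.49044293  0.14471993 -0.05674696] 15.201869753043047
[[-1.2 -2.4]
 [ 1.2  0.5]
 [ 1.5 -1. ]
 [ 0.3  2.6]
 [ 1.   2.1]
 [-0.6 -2.2]
 [ 0.7  0.1]
 [ 0.3 -0.5]]
handle [ 0.65246302 -0.05229517  0.11      ] [ 0.65853357 -0.05103014  0.11      ]
pin [ 0.52901915 -0.05779396  0.        ]
0.12356628532513775 0.10126233527245435
0.12969091933674837 0.1089239793982017
stop 0.09673252717104519 -0.3791634595437529
stop 0.09447996965142307 0.34107654598349507
stop 0.09396988781265314 0.36941607716174873
stop 0.09405540868531077 -0.3615522549546603
pad -0.0030203251541261675 -0.08576114965558641
fence -0.005621907093380515 0.06570316887333603
```

```bash
cat >> h.py <<'E'
def down(phi):
    y=np.array([np.cos(phi),np.sin(phi),0]); z=np.array([0,0,-1.]); x=np.cross(y,z)
    from scipy.spatial.transform import Rotation as R
    return R.from_matrix(np.c_[x,y,z]).as_quat()[[3,0,1,2]]
E
python3 - <<'E'
from h import *
import pickle
from scipy.spatial.transform import Rotation as R
q=robot.get_eef_rot(); print(q,R.from_quat(np.array(q)[[1,2,3,0]]).as_matrix().round(2).tolist())
qs=[]
for phi in(.33,.33+np.pi,.33-np.pi):
    j=robot.inverse_kinematics([.51,-.37,.26],down(phi)); print(phi,None if j is None else np.round(j,2))
    if j is not None: qs.append((abs(j[5]),phi))
phi=min(qs)[1]
robot.move_to([.51,-.37,.26],down(phi))
fs={c:grab_frame(c) for c in("wrist","scene","side")}
pickle.dump(fs,open("fs2.pkl","wb"))
print(phi,robot.get_t())
W=fs["wrist"]; print(ray(W,256,192), proj(W,[.51,-.37,.022]))
m=blue_mask(W); print(m.sum()/255)
a=cv2.cvtColor(W["img"],cv2.COLOR_RGB2BGR); b=cv2.resize(cv2.cvtColor(fs["scene"]["img"],cv2.COLOR_RGB2BGR)[120:270,170:370],(512,384),interpolation=cv2.INTER_CUBIC)
cv2.imwrite("pics/w1.png",cv2.resize(np.hstack([a,b]),(800,300)))
cv2.imwrite("pics/s3.png",cv2.resize(b,(800,600)))
E
```

```text
[-6.06631404e-06  7.07092992e-01  7.07120570e-01 -8.19735942e-06] [[-0.0, 1.0, -0.0], [1.0, 0.0, -0.0], [-0.0, -0.0, -1.0]]
0.33 [-0.67  0.17  1.68 -0.    1.29 -1.  ]
3.471592653589793 [-0.67  0.17  1.68 -0.    1.29  2.14]
-2.811592653589793 [-0.67  0.17  1.68 -0.    1.29  2.14]
0.33 2.65
(array([ 0.48401454, -0.2950688 ,  0.40643859]), array([ 0.10024745, -0.29750438, -0.94948345])) [256.82972059 153.58226625]
4426.0
```

View pics/w1.png

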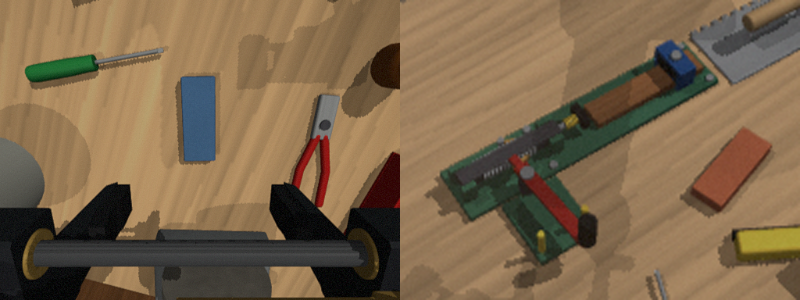

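View pics/s3.png

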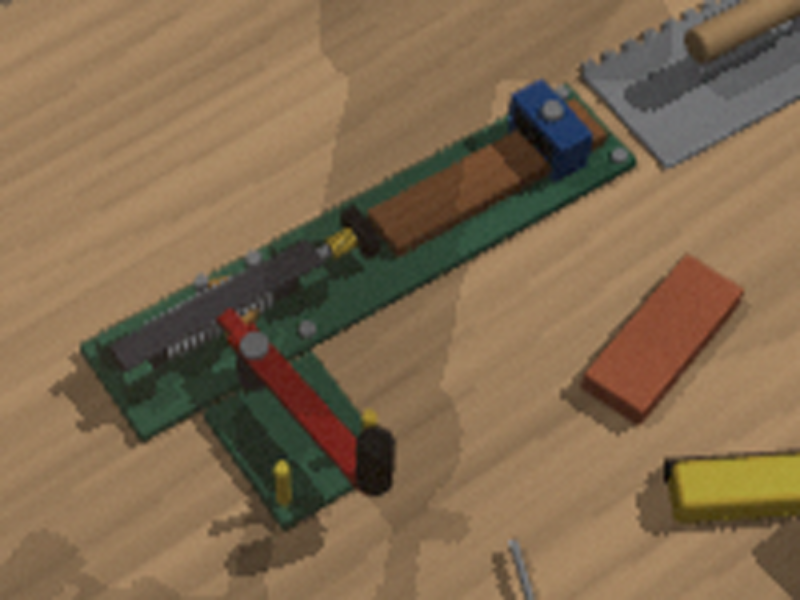

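The wrist view shows the blue tile unobstructed at px (252,151). The scene crop shows the whole clamp, with the pad at scene ≈ (261,178) and the end block at ≈ (307,153). I'll take one wrist look over the clamp before grasping.

Run:
```python
from h import *
import pickle
fs=pickle.load(open("fs2.pkl","rb")); W=fs["wrist"]
m=comp(blue_mask(W),252,151); print(m.sum(),fit_tile([(W,m)],[.51,-.37,.33]))
m2=comp(blue_mask(fs["scene"]),130,272); m3=comp(blue_mask(fs["side"]),297,351); print(m2.sum(),m3.sum())
p=[.4904,.1447,-.0567]
robot.move_to([*T(p,(.03,-.03,0))[:2],.30],down(p[2]))
f=grab_frame("wrist"); pickle.dump(f,open("fw.pkl","wb")); print(robot.get_t())
for n,x in dict(pad=(0,-.086,.036),fence=(0,.066,.056),pin=(.05,-.2,.06)).items(): print(n,proj(f,T(p,x)))
for l in("pad","fence","pin","grip"): print(l,[(np.round(d["box"]).astype(int).tolist(),round(d["confidence"],2)) for d in nets.recognise(l,f)[:2]])
cv2.imwrite("pics/w2.png",cv2.resize(cv2.cvtColor(f["img"],cv2.COLOR_RGB2BGR),(800,600),interpolation=cv2.INTER_CUBIC))
```

```text
4426 (array([ 0.50743117, -0.37249929,  0.34846882]), np.float64(0.051951536375960235))
863 1673
4.4667
pad [234.05489302 190.46099788]
fence [230.04470024  65.67787883]
pin [271.83833245 276.69828997]
pad [([219, 183, 249, 219], 0.73)]
fence [([199, 35, 254, 64], 0.83)]
pin [([242, 255, 348, 283], 0.63)]
grip [([244, 256, 349, 284], 0.69), ([193, 4, 352, 310], 0.36)]
```

View pics/w2.png

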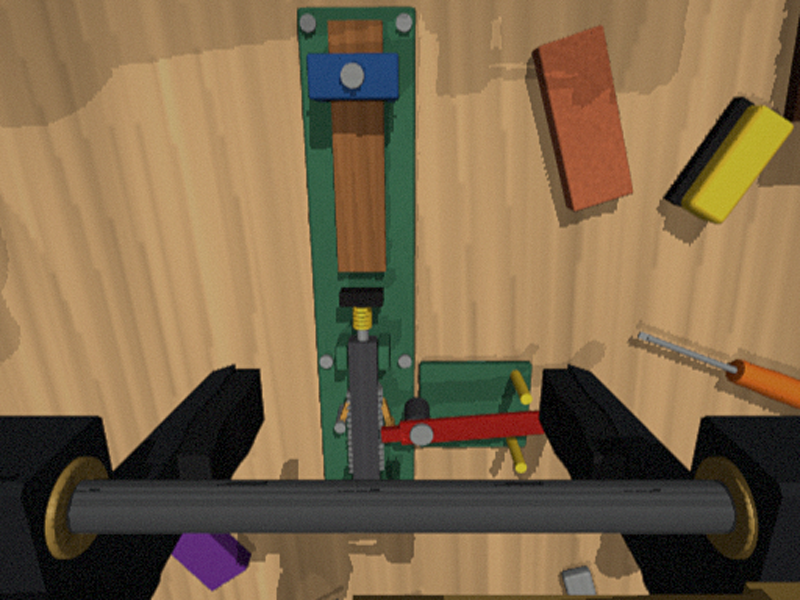

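Run:
```python
from h import *
import pickle
f=pickle.load(open("fw.pkl","rb")); k=.64
P=[((298,10),(-.045,.14,.012)),((415,9),(.045,.14,.012)),((337,272),(-.02,-.062,.025)),((385,272),(.02,-.062,.025)),((328,20),(-.02,.128,.025)),((383,20),(.02,.128,.025)),((421,435),(.05,-.2,.06))]
res=lambda p:np.concatenate([proj(f,T(p,x))-np.array(a)*k for a,x in P])
r=least_squares(res,[.49,.145,-.057]); p=r.x; print(p,np.round(r.fun.reshape(-1,2),1).tolist())
def loc(a,z):
    w=onz(f,a[0]*k,a[1]*k,z)-[p[0],p[1],0]; c,s=np.cos(p[2]),np.sin(p[2]); return np.round([c*w[0]+s*w[1],-s*w[0]+c*w[1]],4)
print("fence back",loc((308,53),.056),loc((398,53),.056),"front low",loc((310,100),.025),loc((398,98),.025),"front top?",loc((354,96),.056))
print("pad",loc((340,289),.026),loc((383,289),.026)); print("stops",loc((520,467),.057),loc((526,398),.057), "arm end",loc((540,422),.055))
a=f["img"]; print("fence col",a[30:75,int(370*k)].tolist()[::2]); print("pad col",a[178:202,int(350*k)].tolist())
# tile seen in scene/side with earlier fit check
```

```text
[ 0.48627773  0.14002153 -0.0549459 ] [[-1.1, -1.7], [0.9, -1.3], [0.7, 0.1], [0.2, 0.0], [-0.0, 1.0], [-0.3, 1.0], [-0.3, 1.4]]
fence back [-0.0307  0.1031] [0.0314 0.103 ] front low [-0.0361  0.0743] [0.0311 0.0756] front top? [0.0002 0.0753]
pad [-0.0188 -0.0766] [ 0.0179 -0.0767]
stops [ 0.1386 -0.2325] [ 0.1389 -0.1638] arm end [ 0.1533 -0.1882]
fence col [[117, 77, 45], [121, 75, 39], [48, 66, 100], [33, 69, 118], [33, 68, 118], [39, 74, 120], [33, 68, 118], [35, 69, 121], [35, 72, 120], [35, 69, 120], [39, 69, 117], [37, 71, 121], [41, 72, 123], [36, 72, 116], [34, 69, 117], [33, 69, 116], [13, 46, 79], [46, 23, 16], [87, 54, 29], [85, 57, 31], [86, 53, 28], [91, 57, 34], [89, 61, 33]]
pad col [[31, 56, 42], [45, 81, 61], [49, 82, 62], [37, 75, 55], [44, 81, 60], [36, 67, 48], [16, 21, 18], [13, 14, 11], [17, 18, 11], [19, 18, 21], [32, 32, 30], [29, 26, 27], [29, 26, 28], [27, 24, 28], [27, 25, 22], [25, 23, 21], [34, 27, 25], [21, 20, 13], [34, 47, 39], [27, 56, 40], [22, 55, 40], [32, 60, 47], [29, 59, 43], [27, 57, 45]]
```

Run:
```python
from h import *
x,y,a=.5074,-.3725,.3485; p=np.array([.4863,.1400,-.055])
robot.move_to([x,y,.10],down(a)); robot.servo_line([x,y,.004],speed=.12,force_limit=15); print(robot.get_tcp_pos())
zt=robot.get_tcp_pos()[2]
robot.command_gripper(.03,grasp_force=30); print(robot.get_gripper_width(),robot.get_finger_force())
robot.servo_line([x,y,.20],speed=.2)
g=T(p,(0,-.001,0))
robot.move_to([*g[:2],.15],down(p[2])); print(robot.get_t(),robot.get_gripper_width())
robot.servo_line([*g[:2],zt+.035],speed=.12)
for c in("scene","side"): save(grab_frame(c),c+"_pl.png")
robot.wait(.2); print(robot.get_ft_force(),robot.get_t(),robot.get_tcp_pos(),g)
a=cv2.imread("pics/scene_pl.png")[120:240,200:360]; b=cv2.imread("pics/side_pl.png")[140:260,180:340]
cv2.imwrite("pics/pl.png",cv2.resize(np.hstack([a,b]),(800,300),interpolation=cv2.INTER_CUBIC))
```

```text
[ 0.50805477 -0.37295796  0.0047648 ]
0.049719993813796964 29.99976111575961
11.175 0.04944491709182671
[ 0.19807049  0.38628683 -2.83901364] 12.5417 [0.4867035  0.13912158 0.04038377] [0.48624503 0.13900151 0.        ]
```

View pics/pl.png

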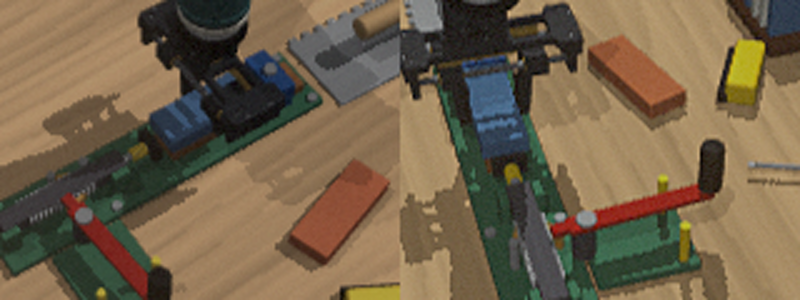

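The pictures show the tile held just above the bed, in line with it and clear of both pad (scene ≈ 256,178) and end block. I'll lower it and release.

Run:
```python
from h import *
import pickle
p=np.array([.4863,.1400,-.055]); g=T(p,(0,-.001,0))
print(robot.servo_line([*g[:2],.028],speed=.04,force_limit=4),robot.get_tcp_pos(),robot.get_ft_force())
robot.command_gripper(.066); robot.wait(.3)
z=robot.get_tcp_pos(); robot.servo_line([*g[:2],.15],speed=.2)
# toward handle, hover where wrist sees tile and lever
L=T(p,(.05,-.2,0)); h=T([*L[:2],p[2]+.11],(.13,0,0))
robot.move_to([*h[:2],.22],down(p[2]+.11+np.pi/2)) if False else robot.move_to([*T(p,(.06,-.09,0))[:2],.28],down(p[2]))
fs={c:grab_frame(c) for c in("wrist","scene","side")}; pickle.dump(fs,open("fs3.pkl","wb"))
print(robot.get_t())
for c,z in(("wrist",.025),):
    f=fs[c]; uv=proj(f,T(p,(0,0,.047))); m=comp(blue_mask(f,(95,80,30)),*uv); print(uv,m.sum(),fit_tile([(f,m)],list(T(p,(0,0,0))[:2])+[p[2]],.025))
cv2.imwrite("pics/w3.png",cv2.resize(cv2.cvtColor(fs["wrist"]["img"],cv2.COLOR_RGB2BGR),(800,600),interpolation=cv2.INTER_CUBIC))
for b in(p[2]+.11+np.pi/2,p[2]+.11-np.pi/2): 
    j=robot.inverse_kinematics([*h[:2],.13],down(b)); print(h,b,None if j is None else np.round(j,2))
```

```text
True [0.48677478 0.13911648 0.02886556] [ 0.70940557 -0.14316174  3.34236525]
15.2167
[203.66780588  71.90319608] 6045 (array([ 0.48584892,  0.13893201, -0.05365625]), np.float64(0.02791563275434243))
[ 0.65503336 -0.05529979  0.        ] 1.6257963267948965 [-0.12  0.31  1.75 -0.    1.08 -1.75]
[ 0.65503336 -0.05529979  0.        ] -1.5157963267948966 [-0.12  0.31  1.75 -0.    1.08  1.39]
```

View pics/w3.png

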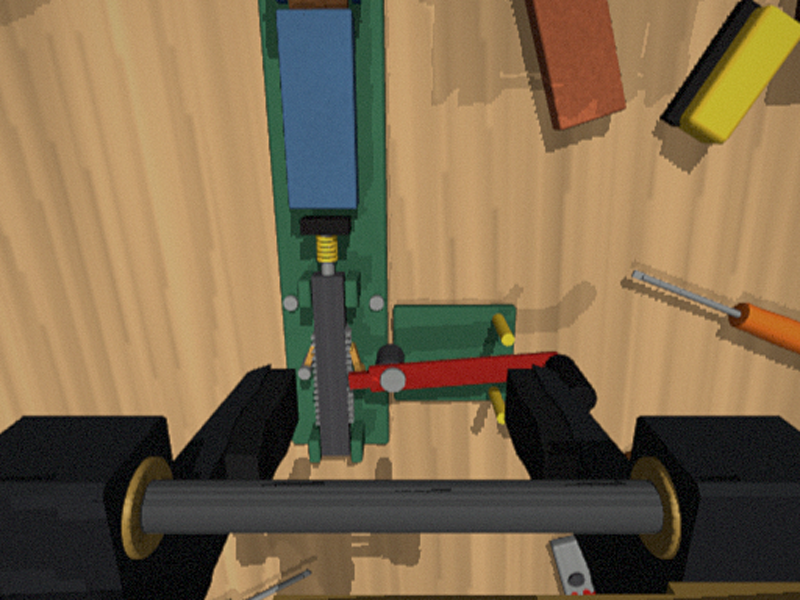

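The tile rests on the bed within 1 mm of plan (fit error 0.028). The lever arm runs from its pin at wrist px (251,243) to the handle at about (365,243). Next I grip the handle and feel one cycle.

```bash
cat >> h.py <<'E'
p=np.array([.4863,.1400,-.055]); L=T(p,(.05,-.2,0)); Z=.066; RR=.13
def hp(b,z=None): return np.array([L[0]+RR*np.cos(p[2]+b),L[1]+RR*np.sin(p[2]+b),Z if z is None else z])
def rot(b): return down(p[2]+b-np.pi/2)
def ang():
    q=np.array(robot.get_tcp_pos())-L; return np.arctan2(q[1],q[0])-p[2],np.hypot(q[0],q[1])
def ft(b):
    F=np.array(robot.get_ft_force()); a=p[2]+b; return F@[-np.sin(a),np.cos(a),0],F@[np.cos(a),np.sin(a),0]
def go(b,speed=.12,fl=None):
    return robot.servo_line(hp(b),rot(b),speed=speed,force_limit=fl)
E
python3 - <<'E'
from h import *
b=.11
robot.move_to(hp(b,.16),rot(b)); robot.command_gripper(.045)
print(robot.servo_line(hp(b),speed=.12,force_limit=8),robot.get_tcp_pos())
robot.command_gripper(.015,grasp_force=20); print(robot.get_gripper_width(),ang(),ft(b),robot.get_t())
print("ret",go(.28,.05,10),ang(),ft(.2)); a=ang()[0]; go(a-.02,.05)
print(robot.get_t(),ft(a))
for c in(.1,.0,-.1): go(c); print(c,np.round(ang(),3),np.round(ft(c),2),robot.get_t())
print("drv",go(-.3,.05,10),ang(),ft(-.2),robot.get_t())
E
```

```text
False [ 0.65581072 -0.05540522  0.06682144]
0.023193300550326507 (np.float64(0.10824810182163361), np.float64(0.13064009321916517)) (np.float64(-0.6820366103709656), np.float64(-0.3685875665694611)) 18.275
ret True (np.float64(0.22105520274755178), np.float64(0.13082230892092375)) (np.float64(-4.1411591233278795), np.float64(-0.16097218303236635))
18.9083 (np.float64(-2.8541191532368035), np.float64(0.9911906972503814))
0.1 [0.096 0.13 ] [-1.22 -0.02] 19.1667
0.0 [-0.003  0.13 ] [-0.94 -0.6 ] 19.425
-0.1 [-0.102  0.13 ] [-1.23 -1.73] 19.6833
drv True (np.float64(-0.1821164689111094), np.float64(0.1295749901030611)) (np.float64(2.426555282207115), np.float64(-0.8768353003342512)) 20.0417
```

```bash
cat >> h.py <<'E'
def cycle():
    go(0); go(.19); r0=ft(.19)[0]; r=go(.27,.05,10); A=ang()[0]; fa=ft(.2)[0]
    go(0); m=ft(0)[0]; go(-.14,.1); d0=ft(-.14)[0]; go(-.165,.05); d=ft(-.165)[0]; a2=ang()[0]; s=go(-.26,.04,10)
    B=ang()[0]; fb=ft(-.2)[0]
    print("ret %s f%.1f A%.3f F%.1f | drv mid%.1f d0 %.1f d %.1f @%.3f %s B%.3f F%.1f t%.1f"%(r,r0,A,fa,m,d0,d,a2,s,B,fb,robot.get_t())); return d
E
python3 - <<'E'
from h import *
for i in range(3):
    if cycle()>4.5: break
E
```

```text
ret True f0.2 A0.221 F-4.3 | drv mid-0.4 d0 -1.4 d -0.9 @-0.164 True B-0.182 F3.8 t22.2
ret True f0.7 A0.221 F-3.9 | drv mid-0.3 d0 0.1 d 0.5 @-0.164 True B-0.181 F4.0 t24.3
ret True f0.6 A0.221 F-3.3 | drv mid-1.1 d0 0.5 d 0.2 @-0.164 True B-0.181 F2.5 t26.5
```

Run:
```python
from h import *
a,b=[cv2.cvtColor(grab_frame(c)["img"],cv2.COLOR_RGB2BGR) for c in("scene","side")]
cv2.imwrite("pics/c1.png",cv2.resize(np.hstack([a[130:250,190:350],b[140:260,180:340]]),(800,300),interpolation=cv2.INTER_CUBIC))
```

```text
(no output)
```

View pics/c1.png

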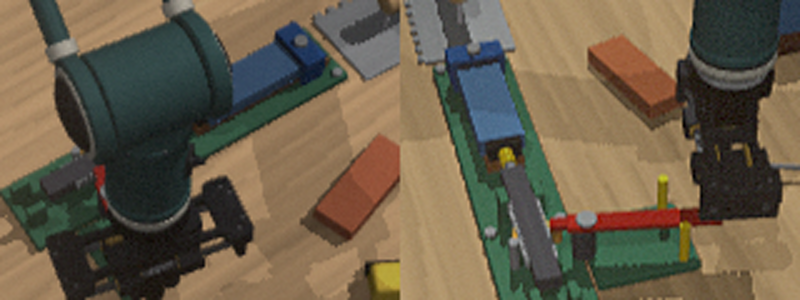

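The side crop shows the ram well forward, with the pad against the tile and the tile at the end block. I'll keep pumping and watch the force.

```bash
cat >> h.py <<'E'
def med(b):
    v=[]
    for _ in range(5): robot.wait(.03); v.append(ft(b)[0])
    return np.median(v)
def cycle():
    go(0); go(.19); r0=med(.19); r=go(.27,.05,10); A=ang()[0]
    go(0); m=med(0); go(-.10,.1); d0=med(-.1); go(-.165,.05); d=med(-.165); a2=ang()[0]; s=go(-.26,.04,10)
    B=ang()[0]
    print("ret %s f%.1f A%.3f | drv mid%.1f d0 %.1f d %.1f @%.3f %s B%.3f t%.1f"%(r,r0,A,m,d0,d,a2,s,B,robot.get_t())); return d
E
python3 - <<'E'
from h import *
for i in range(3):
    if cycle()>2.5: break
E
```

```text
ret True f0.2 A0.221 | drv mid-0.2 d0 1.4 d 1.2 @-0.163 True B-0.181 t29.4
ret True f0.5 A0.221 | drv mid1.7 d0 3.2 d 3.6 @-0.157 True B-0.179 t32.2
```

Run:
```python
from h import *
cycle()
```

```text
ret True f-0.1 A0.221 | drv mid5.1 d0 6.5 d 6.2 @-0.150 True B-0.177 t35.1
```

Run:
```python
from h import *
go(-.178,.04); b=ang()[0]; print(b,med(b))
robot.command_gripper(.045); robot.wait(.2); print("base",med(b),ang())
robot.servo_line(hp(b,.17),speed=.2); print(med(b))
robot.move_to([*T(p,(.06,-.09,0))[:2],.28],down(p[2]))
f=grab_frame("wrist"); uv=proj(f,T(p,(0,.02,.047))); m=comp(blue_mask(f,(95,80,30)),*uv); r=fit_tile([(f,m)],list(T(p,(0,.015,0))[:2])+[p[2]],.025); print(m.sum(),r)
d=r[0][:2]-p[:2]; c,s=np.cos(p[2]),np.sin(p[2]); print("tile in clamp",c*d[0]+s*d[1],-s*d[0]+c*d[1],robot.get_t())
cv2.imwrite("pics/w4.png",cv2.resize(cv2.cvtColor(f["img"],cv2.COLOR_RGB2BGR),(800,600),interpolation=cv2.INTER_CUBIC))
```

```text
-0.16011755008175463 6.955425077837142
base 4.914776991736714 (np.float64(-0.17000894954441031), np.float64(0.1283511536246229))
0.0957800321181907
5528 (array([ 0.48644088,  0.15845545, -0.05420699]), np.float64(0.025031657018813314))
tile in clamp -0.0008738735451402019 0.01843528638623844 38.6333
```

View pics/w4.png

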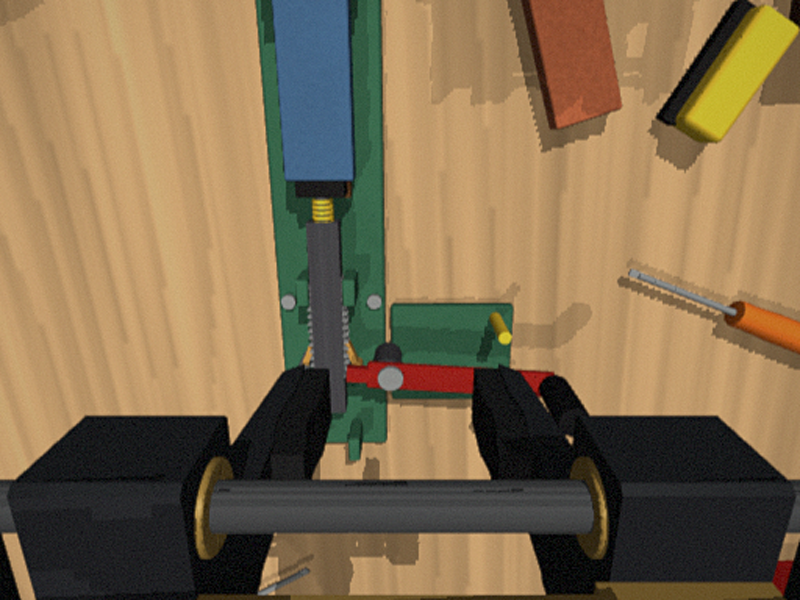

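The tile is straight on the bed at clamp y ≈ +18 mm, but the lever drifted back after release (arm end now near wrist px (352,241)). I'll compute spring compression from the two identical wrist views to check that the squeeze is held.

Run:
```python
from h import *
import pickle
f0=pickle.load(open("fs3.pkl","rb"))["wrist"]; f1=grab_frame("wrist"); pickle.dump(f1,open("fw4.pkl","wb"))
def loc(f,uv,z):
    w=onz(f,uv[0],uv[1],z)-[p[0],p[1],0]; c,s=np.cos(p[2]),np.sin(p[2]); return np.array([c*w[0]+s*w[1],-s*w[0]+c*w[1]])
for n,f in(("before",f0),("after",f1)):
    # straight profile of image along clamp x=0 at given height, 0.5 mm steps
    for z in(.036,.046):
      ys=np.arange(-.15,-.03,.001); pr=[proj(f,T(p,(0,y,z))) for y in ys]
      im=cv2.remap(f["img"],np.float32([[q[0] for q in pr]]),np.float32([[q[1] for q in pr]]),cv2.INTER_LINEAR)[0].astype(int)
      print(n,z," ".join("%d:%s"%(round(y*1000),"/".join(map(str,c//10))) for y,c in zip(ys,im)))
```

```text
before 0.036 -150:7/6/6 -149:6/6/6 -148:6/6/6 -147:6/6/6 -146:6/6/6 -145:7/6/6 -144:7/6/7 -143:6/6/6 -142:6/6/6 -141:6/6/6 -140:6/6/6 -139:6/6/6 -138:6/6/7 -137:6/6/7 -136:6/6/6 -135:6/6/6 -134:6/6/6 -133:6/6/6 -132:6/6/6 -131:6/6/6 -130:6/7/7 -129:6/6/7 -128:6/6/6 -127:7/6/7 -126:6/6/6 -125:6/6/7 -124:6/6/7 -123:6/6/6 -122:6/6/6 -121:6/5/6 -120:7/6/7 -119:9/9/9 -118:12/12/12 -117:13/13/13 -116:13/13/13 -115:13/13/13 -114:13/13/13 -113:13/13/13 -112:13/13/13 -111:13/13/13 -110:12/12/12 -109:12/12/9 -108:17/16/6 -107:20/19/5 -106:16/15/4 -105:14/13/4 -104:16/15/5 -103:19/18/5 -102:18/16/4 -101:15/13/4 -100:16/14/4 -99:18/17/4 -98:18/17/4 -97:13/12/5 -96:16/14/5 -95:19/17/4 -94:17/16/4 -93:14/13/4 -92:14/13/4 -91:19/17/4 -90:16/15/4 -89:12/11/5 -88:8/7/6 -87:4/4/4 -86:2/2/2 -85:2/2/2 -84:2/2/2 -83:2/2/2 -82:2/2/2 -81:2/2/2 -80:2/2/2 -79:3/2/2 -78:2/3/2 -77:3/2/2 -76:2/2/2 -75:1/1/1 -74:1/1/1 -73:1/1/1 -72:1/3/2 -71:2/4/2 -70:2/4/2 -69:2/4/3 -68:3/5/4 -67:4/6/8 -66:5/9/12 -65:7/10/13 -64:6/10/13 -63:6/10/13 -62:6/9/13 -61:6/9/13 -60:6/9/13 -59:6/10/13 -58:6/9/13 -57:6/10/13 -56:7/10/13 
[... 3635 characters left out ...]
:7/7/7 -93:6/6/7 -92:7/7/7 -91:7/7/7 -90:7/7/7 -89:7/7/7 -88:6/7/7 -87:6/6/6 -86:6/6/6 -85:6/6/6 -84:7/7/7 -83:7/7/7 -82:6/6/7 -81:6/6/7 -80:6/6/7 -79:6/6/7 -78:6/6/7 -77:10/9/6 -76:11/10/6 -75:15/14/5 -74:19/18/5 -73:18/17/5 -72:14/13/6 -71:14/13/5 -70:19/18/5 -69:17/16/5 -68:14/13/6 -67:15/15/7 -66:19/18/6 -65:18/17/5 -64:13/13/6 -63:15/14/6 -62:19/19/5 -61:17/16/4 -60:12/11/6 -59:7/7/7 -58:4/4/4 -57:2/2/2 -56:2/2/2 -55:2/2/2 -54:2/2/2 -53:3/2/2 -52:3/3/3 -51:2/2/2 -50:2/2/2 -49:3/2/2 -48:2/2/2 -47:3/3/4 -46:4/6/9 -45:6/9/13 -44:6/10/14 -43:6/10/13 -42:6/10/13 -41:6/10/13 -40:6/10/13 -39:6/10/13 -38:6/10/13 -37:6/10/13 -36:7/10/13 -35:7/10/13 -34:7/10/14 -33:6/10/13 -32:7/10/13 -31:6/10/13
```

Between the two views the ram moved about 40 mm and the pad about 27 mm, so the spring is compressed about 12 mm. That is roughly 28 N of squeeze, which fits the stroke of about 6.5 N. Nothing is touched, so I'll hand in.

```bash
python3 -c "
from bench import robot
print(robot.job_done(),robot.get_t())"
```

```text
the job is handed in; nothing more can be done
the job is handed in; nothing more can be done
```

I handed the job in at about 39 s: the blue tile is flat on the bed, clamped with an estimated 28 N (last stroke about 6.5 N at the handle), and the lever let go; no verdict came back.

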